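# Put a mould's cooling circuit on air purge at the water station

## Task

The mould is coming off the machine, so get its cooling circuit ready to be blown out: shut the feed water fully (blue lever square across its pipe), and only then open the purge air fully (yellow lever in line with its pipe). Push the levers round with a fingertip from the side, never gripping them between the fingers; leave the red return lever as it stands and do not disturb the things lying on the bench.

Things in the scene. Friction and masses are not known exactly. Their poses are not given: they have to be found in the camera images.
- station: Cooling-water station fixed to the bench: three parallel pipe runs along its x axis, 150 mm apart in its y, centre lines 130 mm up, each with a brass ball valve and a top lever. Origin: on the bench under the middle valve's stem; x points away from the robot at yaw 0. Red return valve at y +150 mm; blue feed and yellow air at y 0 and -150 mm, either way round. Only the levers rise above 163 mm.
- feed_lever (a joint): Feed-water valve, blue lever. 0 = fully open: in line with the pipe, pointing along the station's -x (to the robot). 1.571 = fully shut: square across the pipe, pointing along the station's +y. Shuts clockwise seen from above, between solid end stops; starts 0 to 0.4, stays where it is left, takes about 0.5 N m to turn (6 N at the push point).
- feed_lever_pivot (a point): Point on the vertical stem axis of the feed valve, at the mid-height of its lever's sleeve (177 mm above the bench). Its frame turns with the lever; the lever points along this frame's -x.
- feed_lever_push (a point): Centre of the feed lever's blue sleeve, 80 mm from the pivot. The sleeve is 20 mm wide, 13 mm high (170.5 to 183.5 mm above the bench) and runs 40 to 120 mm from the pivot. Below its outer part there is only a cross pipe 100 mm in front of the stems, top 147 mm above the bench.
- air_lever (a joint): Purge-air valve, yellow lever, the same valve as the feed, with the same directions and stiffness: 0 = fully open (in line with the pipe, pointing along the station's -x), 1.571 = fully shut (across the pipe, pointing along the station's +y). It starts shut and opens anticlockwise seen from above.
- air_lever_pivot (a point): As feed_lever_pivot, for the air valve.
- air_lever_push (a point): As feed_lever_push, for the yellow sleeve of the air lever.
- return_lever (a joint): Return-water valve, red lever, the same valve again; it starts open or nearly so (0 to 0.3) and is to be left as it is.
- return_lever_push (a point): Centre of the red sleeve of the return lever, 80 mm from its stem, 177 mm above the bench.
- frame: Loose black moulded plastic frame, 270 by 120 mm, 9 mm thick, lying flat on the bench to the left of the station. Origin: its centre, on the bench.
- knife: Loose trimming knife with a red round handle (18 mm thick, 100 mm long) and a short steel blade, 157 mm long in all, lying on the bench between the robot and the station. Origin: under the front end of the handle; the blade points along +x.
- spray: Loose upright spray can, 58 mm in diameter and 185 mm tall, white with an orange band and a narrower red cap, standing to the right of the station. Origin: centre of its underside.
There are look-alikes about, which are no part of the job. There is more than one size of the spray; the one meant has the size given above.

How it is judged:
By the outcome, as a careful person would: the job done as asked, in the order asked, and still so for the second after the job is handed in, with the robot touching nothing.
It also fails if it takes over 51 s, if anything falls off the work surface, if the arm or the gripper's body presses on something with over 40 N, if the wrist force passes 120 N, or if a joint passes its speed limit or range.

## Robot

A 6-joint arm with a two-finger parallel gripper is mounted at the origin on the work surface. World frame = base frame: x ahead of the robot, y to its left, z up, the work surface at z = 0. Lengths are in mm, angles in rad, forces in N, time in s.
With the tool pointing down it reaches from about 275 to 850 mm from the base axis. Payload 5.2 kg.
Tool frame: the origin (TCP) lies between the finger pads; the fingertips stand 19 mm ahead of it and the grasp point (between the pads) is the TCP (arm.nose_length is the distance from the TCP to the fingertips, in mm); z points along the fingers, y is the line along which they close (so a half turn about z gives the same grasp; the last joint's range is limited). The gripper opens to 85 mm and grips with 20 to 120 N. Pads are 22 mm wide; open, the fingers measure 114 mm over their backs; the gripper's body (76 mm by 85 mm) begins 54 mm behind the grasp point. The pads swing forward as they close: fully open they stand 13 mm farther back than shut.
Start: joints at [0.98, 0.259, 1.535, -0, 1.348, -0.203], TCP at [207.963, 509.172, 250.31] pointing down, gripper open.
Joint ranges: [-3.14, 3.14], [-0.91, 2.08], [0.19, 2.58], [-1.22, 4.36], [0.22, 2.71], [-3.12, 3.12]. Speed limits (rad/s): [2.57, 2.57, 3.14, 3.14, 3.14, 3.14].

## Interface

Orientations are given as a unit quaternion [w, x, y, z].
In Python, from plant import arm, open_jaws, grasp, kin, capture, camera_model, order, read_clock, read_joints, read_dq, read_effort, read_tcp_pos, read_eef_rot, read_contact_force, read_torque, read_gripper_width, read_grip_force gives the robot as it stands. Calls block until the motion is done:
- arm.movep(position, orientation): joint-space move of the TCP to a pose.
- arm.move_l(position, speed=150, orientation=None, force_limit=None): straight line of the TCP; orientation=None keeps the orientation; speed is the mean speed in mm/s. With force_limit (N) it stops when the force on the tool has changed by that much, and returns True; else False.
- arm.movej(angles): joint-space move.
- open_jaws() and grasp(): open the fingers fully, or close them until they stop; the grip force is fixed at half the most.
- arm.pause(seconds).
- kin.solve_ik(position, orientation): joint angles nearest the present ones, or None.
- capture(name): name is "scene" or "top" or "wrist"; returns (picture, depth): 420x560x3 uint8, blue, green, red; 420x560 float32, mm along the optical axis (not along the pixel's ray), 0 where there is no reading.
- camera_model(name): a dict with "fx", "fy", "cx", "cy" (pixels), "dist" ([k1, k2, p1, p2, k3] as OpenCV has them; the pictures are not rectified), "xyz" and "rotation" of the camera in the world. Camera axes: x right, y up, looking along -z (the intrinsics and any distortion apply to the point x, -y, -z); pixel columns grow to the right and rows downward; lengths in mm; the calibration is good to about 2 mm. A picture is of the moment at which its call begins: read the wrist's pose just before it. camera_model takes no time and is no camera call; for the wrist camera it gives the pose at the moment of the call.
A pose or a line that the arm cannot do raises arm.MotionError and nothing moves.
- order.job_done(): hands the job in; it is judged then, once.
Readings, each from a call of its own:
- read_clock(): time.
- read_joints(): joint angles.
- read_dq(): joint speeds.
- read_effort(): joint torques, N m.
- read_tcp_pos(): TCP position.
- read_eef_rot(): TCP orientation.
- read_contact_force(): force on the tool from outside, world axes, zero at the start.
- read_torque(): the same for the moment, N m.
- read_gripper_width(): finger opening in mm.
- read_grip_force(): force on a finger pad.
Only numpy, scipy, OpenCV 4.12 (cv2) and the standard library are available. Lean on these libraries where they do the work, as an engineer would, in place of code of your own. Each camera call takes 0.05 s, during which the arm holds its last target. There are 200 camera calls.

## Working session

There is one attempt and no reset: what is moved stays moved. The work goes in short steps, each a Python script; the robot and the scene stay as the last script left them, time stands still between calls to the robot, and variables do not carry over. Pictures are saved under pics/ and viewed, at most 10 in all, crops included, and the job is handed in when it is done.

```bash
mkdir -p pics; ls
cat > h.py <<'E'
import numpy as np, cv2
from plant import *
def pts(name,d,m=None):
    m=m or camera_model(name)
    K=np.array([[m["fx"],0,m["cx"]],[0,m["fy"],m["cy"]],[0,0,1]])
    h,w=d.shape; u,v=np.meshgrid(np.arange(w),np.arange(h))
    n=cv2.undistortPoints(np.stack([u,v],-1).reshape(-1,1,2).astype(np.float32),K,np.array(m["dist"],float)).reshape(h,w,2)
    c=np.dstack([n[...,0]*d,-n[...,1]*d,-d])
    R=np.array(m["rotation"],float)
    if R.shape!=(3,3):
        from scipy.spatial.transform import Rotation as Ro
        R=Ro.from_quat(np.r_[R[1:],R[0]]).as_matrix()
    return c@R.T+np.array(m["xyz"])
E
python3 - <<'E'
from h import *
for n in("scene","top"):
    p,d=capture(n); cv2.imwrite(f"pics/{n}0.png",p); np.savez(f"{n}0.npz",p=p,d=d); print(n,camera_model(n))
print(read_clock(),read_eef_rot())
E
```

```text
pics
scene {'fx': 393.7689099402967, 'fy': 393.7689099402967, 'cx': 274.51888728616893, 'cy': 215.05106403057817, 'dist': array([0.00540433, 0.        , 0.        , 0.        , 0.        ]), 'xyz': array([1164.92251317,  552.10877968, 1069.4322749 ]), 'rotation': array([0.38855898, 0.15585261, 0.33069057, 0.84579881])}
top {'fx': 399.94161574313273, 'fy': 399.94161574313273, 'cx': 275.69896139686836, 'cy': 209.6413567633514, 'dist': array([-0.06646523,  0.        ,  0.        ,  0.        ,  0.        ]), 'xyz': array([ 378.23430335,    2.78073809, 1162.88409681]), 'rotation': array([-0.70310913, -0.05773572,  0.04672801,  0.70719207])}
0.1 [-3.14850395e-04  1.92699238e-01  9.81257540e-01 -7.37887811e-04]
```

View pics/scene0.png

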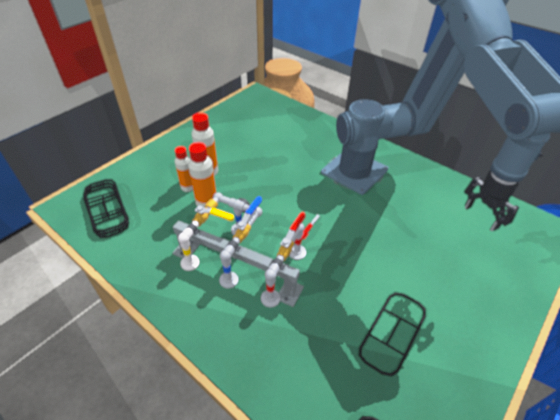

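View pics/top0.png

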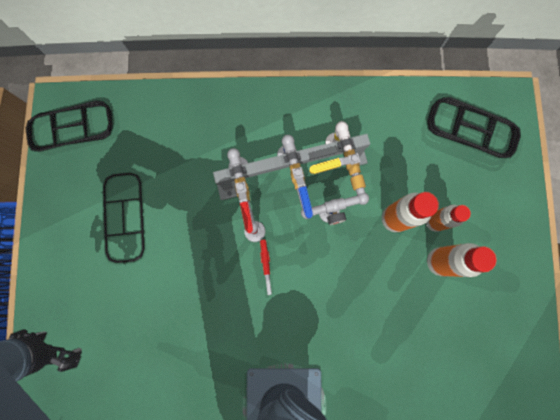

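The scene picture shows the station at about (240,240). In the top picture the red return lever is at (247,215), blue feed at (306,197) and yellow air at (327,165). The knife lies at (267,265), with three cans on the right at about (410,210), (450,217) and (462,260). Possible mix-ups: the knife's red handle for the red lever, and the can bands for yellow. The blue and yellow sleeves are each the only one of their colour. Next I'll measure them in both views.

Run:
```python
from h import *
for n in("scene","top"):
    z=np.load(f"{n}0.npz"); p,d=z["p"],z["d"]; P=pts(n,d); hsv=cv2.cvtColor(p,cv2.COLOR_BGR2HSV)
    for c,lo,hi in(("blue",105,125),("yellow",25,33),("red",0,5)):
        m=(hsv[...,0]>=lo)&(hsv[...,0]<=hi)&(hsv[...,1]>150)&(hsv[...,2]>90)&(d>0)
        m&=(P[...,0]>250)&(P[...,0]<900)&(abs(P[...,1]+20)<250)&(P[...,2]>150)&(P[...,2]<200)
        k,l,s,ce=cv2.connectedComponentsWithStats(m.astype(np.uint8))
        for i in range(1,k):
            if s[i,4]<40: continue
            q=P[l==i]; t=q[q[:,2]>np.median(q[:,2])-8]
            (cx,cy),(w,h),a=cv2.minAreaRect(t[:,:2].astype(np.float32)); b=cv2.boxPoints(((cx,cy),(w,h),a))
            u=np.linalg.svd(t[:,:2]-t[:,:2].mean(0),full_matrices=False)[2][0]
            print(n,c,s[i,4],ce[i].round(),"ctr",np.round([cx,cy],1),"mean",t.mean(0).round(1),"size",np.round([w,h]),"ang",round(np.degrees(np.arctan2(u[1],u[0]))%180,1),"zmax",np.percentile(q[:,2],[50,95]).round(1))
    # station mounting bar heading and other things above 150
    if n=="top":
        g=(hsv[...,1]<50)&(P[...,2]>20)&(P[...,2]<120)&(P[...,0]>400)&(abs(P[...,1])<260)
        r=cv2.minAreaRect(P[g][:,:2].astype(np.float32));print(r)
        crop=cv2.resize(p[110:300,190:480],None,fx=2.7,fy=2.7,interpolation=cv2.INTER_CUBIC);cv2.imwrite("pics/crop.png",crop)
        hi=(P[...,2]>150)&(P[...,2]<260)&(P[...,0]>250);k,l,s,ce=cv2.connectedComponentsWithStats(hi.astype(np.uint8))
        for i in range(1,k):
            if s[i,4]>60: print("high",ce[i].round(),P[l==i].min(0).round(),P[l==i].max(0).round())
```

```text
scene blue 115 [254. 205.] ctr [542.7 -56.5] mean [543.7 -55.5 182.4] size [80. 20.] ang 14.1 zmax [182.3 185.8]
scene yellow 137 [222. 214.] ctr [ 636.  -105.7] mean [ 637.9 -104.9  182. ] size [24. 78.] ang 106.0 zmax [182.1 185.1]
scene red 102 [298. 221.] ctr [507.9  90.1] mean [508.2  90.9 183. ] size [77. 18.] ang 11.1 zmax [183.  185.5]
top blue 219 [306. 201.] ctr [543.1 -57.1] mean [544.3 -56.4 183. ] size [77. 19.] ang 12.5 zmax [183.2 186. ]
top yellow 220 [325. 166.] ctr [ 636.  -105.2] mean [ 635.4 -106.4  183.2] size [20. 76.] ang 105.7 zmax [183.3 186.3]
top red 206 [246. 216.] ctr [506.4  91.1] mean [508.3  90.9 183.2] size [77. 18.] ang 12.4 zmax [183.1 185.9]
((601.9306030273438, -44.8079833984375), (247.7333984375, 431.66497802734375), 15.374945640563965)
high [335. 163.] [ 619. -199.  162.] [672. -67. 188.]
high [303. 192.] [505. -72. 162.] [637. -24. 187.]
high [244. 207.] [469.  76. 162.] [599. 121. 187.]
high [410. 211.] [ 483. -361.  151.] [ 565. -286.  260.]
high [460. 213.] [ 493. -467.  150.] [ 535. -425.  190.]
high [464. 260.] [ 357. -477.  150.] [ 437. -413.  260.]
```

View pics/crop.png

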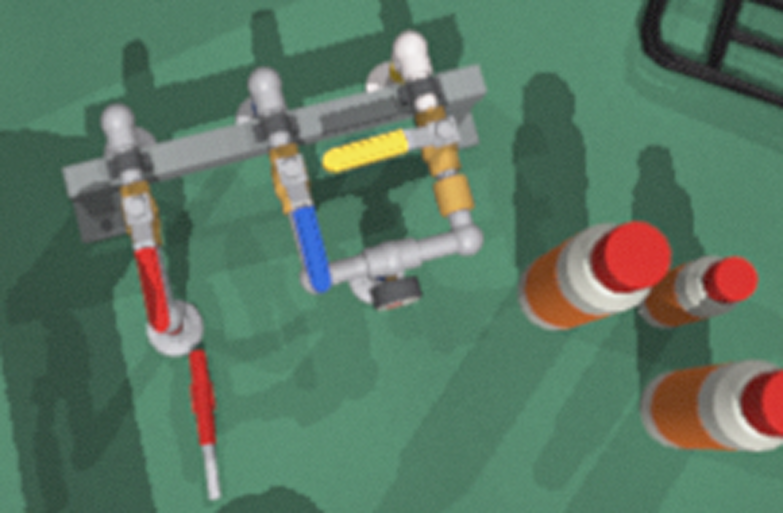

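The crop confirms it: blue sleeve at (312,250) nearly in line with its pipe, yellow at (368,150) square across its pipe, and red at (152,290). The knife lies beyond red at (203,400). The two views agree to about 1 mm and give tops at about 183 mm and a station yaw of about 14.5°. I'll close the jaws, go above the feed start point and take one close look with the wrist camera.

```bash
cat >> h.py <<'E'
YAW=np.radians(14.5); FEED=np.array([620.7,-38.3]); AIR=np.array([657.3,-182.5])
def quat(a):  # tool down, tool y along world heading a
    from scipy.spatial.transform import Rotation as Ro
    x=np.array([np.sin(a),-np.cos(a),0.]); y=np.array([np.cos(a),np.sin(a),0.]); z=np.array([0,0,-1.])
    if np.dot(np.cross(x,y),z)<0: x=-x
    q=Ro.from_matrix(np.c_[x,y,z]).as_quat(); return np.r_[q[3],q[:3]]
def way(piv,th,s,gap,z,r=80,flip=0):
    """finger pose for lever joint angle th; s=+1 pushes towards shut, -1 towards open"""
    a=YAW+np.pi-th; u=np.array([np.cos(a),np.sin(a)]); t=s*np.array([np.sin(a),-np.cos(a)])
    p=piv+r*u-(21+gap)*t
    return [p[0],p[1],z],quat(a+np.pi*flip)
E
python3 - <<'E'
from h import *
for f in(0,1):
  for piv,s in((FEED,1),(AIR,-1)):
    for th in(0,.8,1.6):
      for z in(186,260):
        q=kin.solve_ik(*way(piv,th,s,0,z,flip=f)); print(f,s,th,z,None if q is None else np.round(q,2))
E
```

```text
0 1 0 186 [-0.34  0.32  1.62 -0.    1.21  2.54]
0 1 0 260 [-0.34  0.26  1.51 -0.    1.37  2.54]
0 1 0.8 186 [-0.23  0.3   1.65 -0.    1.2  -2.83]
0 1 0.8 260 [-0.23  0.24  1.54 -0.    1.37 -2.83]
0 1 1.6 186 [-0.13  0.37  1.55 -0.    1.23 -1.93]
0 1 1.6 260 [-0.13  0.31  1.44 -0.    1.39 -1.93]
0 -1 0 186 [-0.49  0.4   1.5  -0.    1.25  2.4 ]
0 -1 0 260 [-0.49  0.35  1.39 -0.    1.41  2.4 ]
0 -1 0.8 186 [-0.38  0.42  1.47 -0.    1.26 -2.98]
0 -1 0.8 260 [-0.38  0.37  1.36 -0.    1.41 -2.98]
0 -1 1.6 186 [-0.32  0.51  1.32 -0.    1.31 -2.11]
0 -1 1.6 260 [-0.32  0.47  1.21 -0.    1.47 -2.11]
1 1 0 186 [-0.34  0.32  1.62 -0.    1.21 -0.6 ]
1 1 0 260 [-0.34  0.26  1.51 -0.    1.37 -0.6 ]
1 1 0.8 186 [-0.23  0.3   1.65 -0.    1.2   0.31]
1 1 0.8 260 [-0.23  0.24  1.54 -0.    1.37  0.31]
1 1 1.6 186 [-0.13  0.37  1.55 -0.    1.23  1.22]
1 1 1.6 260 [-0.13  0.31  1.44 -0.    1.39  1.22]
1 -1 0 186 [-0.49  0.4   1.5  -0.    1.25 -0.75]
1 -1 0 260 [-0.49  0.35  1.39 -0.    1.41 -0.75]
1 -1 0.8 186 [-0.38  0.42  1.47 -0.    1.26  0.16]
1 -1 0.8 260 [-0.38  0.37  1.36 -0.    1.41  0.16]
1 -1 1.6 186 [-0.32  0.51  1.32 -0.    1.31  1.03]
1 -1 1.6 260 [-0.32  0.47  1.21 -0.    1.47  1.03]
```

flip=1 keeps the last joint well inside its range.

Run:
```python
from h import *
grasp()
arm.movep(*way(FEED,0.0,1,14,270,flip=1))
m=camera_model("wrist"); p,d=capture("wrist"); P=pts("wrist",d,m); cv2.imwrite("pics/w1.png",p)
hsv=cv2.cvtColor(p,cv2.COLOR_BGR2HSV)
for c,lo,hi in(("blue",105,125),("yellow",25,33)):
    k=(hsv[...,0]>=lo)&(hsv[...,0]<=hi)&(hsv[...,1]>150)&(hsv[...,2]>90)&(P[...,2]>178)&(P[...,2]<190)&(d>0)
    if k.sum()<50: print(c,"none");continue
    q=P[k]; u=np.linalg.svd(q[:,:2]-q[:,:2].mean(0),full_matrices=False)[2][0]
    print(c,k.sum(),cv2.minAreaRect(q[:,:2].astype(np.float32)),np.degrees(np.arctan2(u[1],u[0]))%180,np.median(q[:,2]))
print(read_clock(),read_tcp_pos(),read_gripper_width())
```

```text
blue 2974 ((542.8291625976562, -56.77043533325195), (78.94741821289062, 19.69289207458496), 13.318458557128906) 12.24343370563645 182.90595336085426
yellow none
3.375 [552.08888095 -91.24273362 270.04065917] -0.011702611366904123
```

View pics/w1.png

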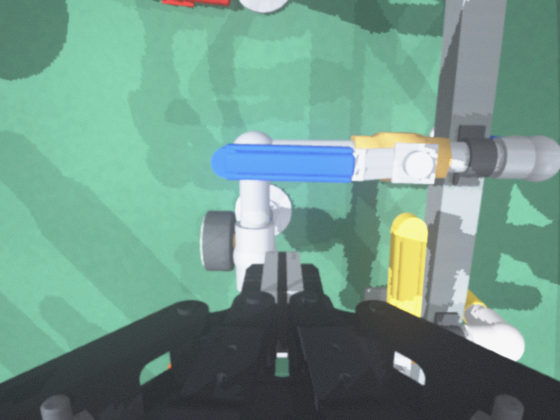

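The wrist view shows the blue sleeve at (285,160), in line with its pipe, and yellow square across at (408,265). The closed fingertips at (283,270) are clear on the push side. The measured blue centre is (542.8, -56.8), top at 183 mm, which matches the other views. Pushing the feed lever now.

```bash
cat >> h.py <<'E'
def push(piv,ths,s):
    p,q=way(piv,ths[0],s,14,186,flip=1)
    print("down",arm.move_l(p,100,q,force_limit=10))
    for th in ths:
        p,q=way(piv,th,s,0,186,flip=1); last=th==ths[-1]
        hit=arm.move_l(p,25 if last else 60,q,force_limit=18 if last else 30)
        print(round(th,2),hit,np.round(read_contact_force(),1),np.round(read_tcp_pos()-p,1))
        if hit: break
    p,q=way(piv,th,s,15,186,flip=1); arm.move_l(p,60,q)
    p[2]=270; arm.move_l(p,150); print(read_clock())
def look(name):
    m=camera_model("wrist") if name=="wrist" else None
    p,d=capture(name); P=pts(name,d,m); hsv=cv2.cvtColor(p,cv2.COLOR_BGR2HSV)
    for c,lo,hi in(("blue",105,125),("yellow",25,33),("red",0,5)):
        k=(hsv[...,0]>=lo)&(hsv[...,0]<=hi)&(hsv[...,1]>150)&(hsv[...,2]>90)&(P[...,2]>176)&(P[...,2]<190)&(d>0)&(P[...,0]>400)&(P[...,1]>-275)
        if k.sum()<50: continue
        q=P[k]; u=np.linalg.svd(q[:,:2]-q[:,:2].mean(0),full_matrices=False)[2][0]
        print(name,c,k.sum(),np.round(cv2.minAreaRect(q[:,:2].astype(np.float32))[0],1),np.round(np.degrees(np.arctan2(u[1],u[0]))%180,1))
    return p
E
python3 - <<'E'
from h import *
push(FEED,[.05,.3,.55,.8,1.05,1.3,1.5,1.75],1)
p=look("wrist"); look("top"); look("scene"); cv2.imwrite("pics/w2.png",p)
E
```

```text
down False
0.05 False [ 0.  -1.2  0.5] [0.1 0.3 0.6]
0.3 False [ 0.6 -2.9  2.7] [ 0.4 -0.3  0.4]
0.55 False [ 0.  -2.7  1. ] [ 0.2 -0.1  0.1]
0.8 False [ 0.1 -3.6  1.6] [-0.2  0.1 -0.2]
1.05 False [-1.1 -2.   1.5] [-0.4  0.1 -0.2]
1.3 False [-2.2 -1.7  1.3] [-0.5  0.2 -0.3]
1.5 False [-3.1  0.1  1. ] [-0.5  0.4 -0.3]
1.75 True [ 0.  -0.1  1.1] [-12.5  -3.7  -1.1]
9.1417
wrist blue 4539 [602.3  39.6] 104.3
wrist red 1019 [533.7  95.9] 26.4
top yellow 211 [ 636.1 -105.8] 106.2
top red 217 [506.4  91.2] 11.9
scene blue 145 [604.1  40.6] 102.9
scene yellow 134 [ 637.6 -106. ] 106.6
scene red 111 [507.4  90.9] 11.2
```

View pics/w2.png

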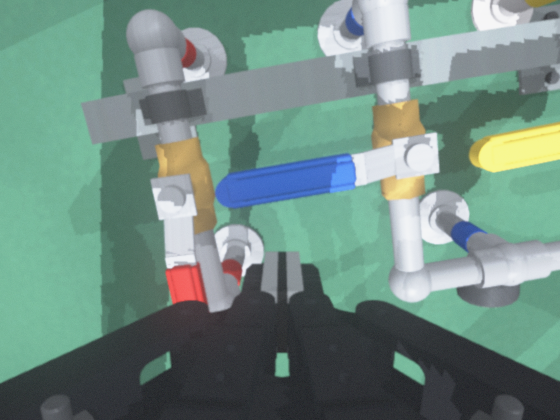

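The wrist view shows the blue sleeve at (290,180), now square across its pipe and parallel to the bar, at 104.3°. The stop was felt, and red and yellow are unmoved. Next the air lever, pushed from the far side.

Run:
```python
from h import *
ths=[1.55,1.3,1.05,.8,.55,.3,.07,-.18]
arm.movep(*way(AIR,ths[0],-1,14,270,flip=1))
push(AIR,ths,-1)
p=look("wrist"); look("scene"); cv2.imwrite("pics/w3.png",p)
arm.move_l([480,-150,330],200); p=look("top")
arm.movep([350,300,330],read_eef_rot()); p=look("top"); look("scene"); cv2.imwrite("pics/top3.png",cv2.resize(p[90:310,20:540],None,fx=1.5,fy=1.5)); print(read_clock())
```

```text
down False
1.55 False [0.6 0.  0. ] [-0.4 -0.3  0.6]
1.3 False [ 3.8  0.2 -0.6] [ 0.8 -0.1  0.3]
1.05 False [3.7 0.9 1.5] [ 0.4 -0.1  0.3]
0.8 False [2.7 2.  0.7] [0.2 0.1 0.3]
0.55 False [1.6 2.4 2.1] [-0.2  0.3  0.1]
0.3 False [0.3 1.8 2.4] [-0.6  0.3 -0.3]
0.07 False [-2.4  1.6  2. ] [-0.7  0.1 -0.5]
-0.18 True [-0.6  1.6  1.1] [-2.9 13.1 -1.2]
15.7917
scene blue 148 [604.1  39.9] 103.0
scene yellow 108 [ 580.5 -203.4] 14.7
scene red 98 [507.  91.] 11.9
top blue 224 [602.1  40.5] 104.7
top red 222 [506.2  91.1] 11.2
top blue 240 [602.1  40.4] 103.6
top yellow 215 [ 579.3 -203.4] 13.9
top red 200 [507.3  91.7] 12.5
scene blue 149 [602.3  41.7] 104.1
scene yellow 108 [ 581.5 -202.2] 15.4
scene red 98 [508.6  91.2] 12.0
18.4667
```

View pics/w3.png

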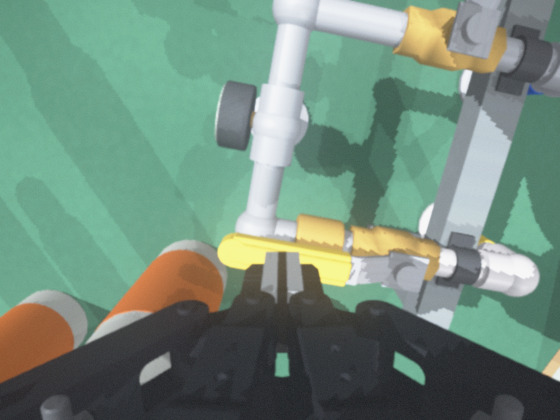

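View pics/top3.png

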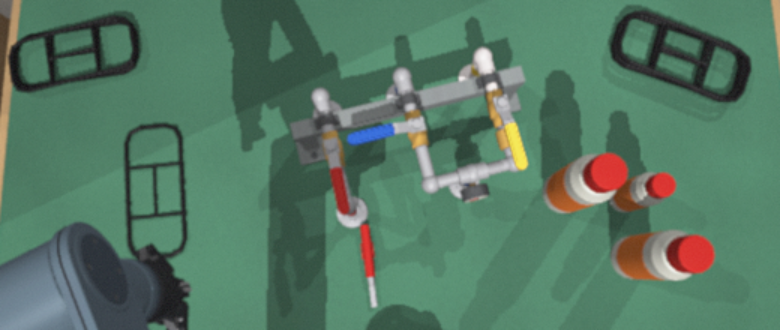

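The wrist view shows the yellow sleeve at (285,260), in line with its pipe. The final top view shows blue across at (372,135), yellow in line at (516,145), red unchanged at (340,190), and the knife, cans and frames where they were. The arm is clear.

```bash
python3 -c "
from plant import *
print(order.job_done(), read_clock())"
```

```text
the job is handed in; nothing more can be done
the job is handed in; nothing more can be done
```

The feed water was shut to its stop and the purge air then opened to its stop, with the red lever and the bench items as they were and the arm clear; I handed the job in at about 18.5 s, and no verdict was returned.

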